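Make up a hydraulic service kit in shaped nests

TASK

Make up the service kit on the counter: put the ball bearing, the spin-on filter, the large brass adapter and the long low carton that lies among the nests each into the white nest whose raised outline matches its shape and size, resting flat inside the outline, the filter and the adapter standing upright as they are now. Set each part down rather than dropping it. The small brass adapter and the elbow are not part of this kit: leave them where they are.

Things in the scene. Friction and masses are not known exactly. Their poses are not given: they have to be found in the camera images.
- bearing: Steel ball bearing lying flat, a ring 52 mm across and 15 mm thick; grip it across its rim. Origin: centre of its underside, z up.
- oil_filter_1: White spin-on filter with a dark top, an upright cylinder 66 mm in diameter and 89 mm tall. Origin: centre of its underside, z up.
- adapter_2: Large brass hydraulic adapter standing on its thread, 60 mm tall; the threads are 28 mm in diameter, the hexagon between 24 and 36 mm above its foot is 33 mm across the flats (two flats face +y and -y of its own frame: grip there) and 38 mm across the corners (along its x). Origin: centre of its underside, z up.
- pbox_c: Small closed carton, long and low: 46 mm (its x) by 120 mm (its y) by 38 mm tall; grip it across its 46 mm width. Origin: centre of its underside, z up.
- round_nest_small: White plastic kitting nest with a dark floor: square plate 84 x 84 mm with the smaller round outline, 72 mm inside diameter; for the bearing. Nests are fixed; floor 4 mm above the counter, outline lip 3 mm higher (7 mm above the counter) and 3 mm wide. Origin: centre of its underside, z up.
- round_nest_large: White plastic kitting nest with a dark floor: square plate 98 x 98 mm with the larger round outline, 86 mm inside diameter; for the filter. Nests are fixed; floor 4 mm above the counter, outline lip 3 mm higher (7 mm above the counter) and 3 mm wide. Origin: centre of its underside, z up.
- hex_nest: White plastic kitting nest with a dark floor: square plate 70 x 70 mm with a hexagonal outline, 48 mm inside across flats; for the large brass adapter (any yaw). Nests are fixed; floor 4 mm above the counter, outline lip 3 mm higher (7 mm above the counter) and 3 mm wide. Origin: centre of its underside, z up.
- long_nest: White plastic kitting nest with a dark floor: rectangular plate 80 mm (its x) by 152 mm (its y), outline inside 66 x 140 mm; for the carton, its length along the nest's length, either way round. Nests are fixed; floor 4 mm above the counter, outline lip 3 mm higher (7 mm above the counter) and 3 mm wide. Origin: centre of its underside, z up.
- adapter_1: Small brass hydraulic adapter, standing, 44 mm tall, 27 mm wide. A bystander: leave it alone. Origin: centre of its underside, z up.
- elbow_0: Steel 90 degree hydraulic elbow lying on the counter, 67 x 61 x 29 mm. A bystander: leave it alone. Origin: centre of its underside, z up.

How it is judged:
At the end, for the whole second after the job is handed in: Each part still and released in its own nest: underside 2-6 mm above the nest's, upright to 0.06 rad, centred to 10.5 mm (bearing, filter), 14 mm (adapter) or 15 mm (carton, lengthwise to 0.2 rad). Small adapter and elbow within 20 mm of their start (horizontal distance between bearing and round_nest_small below 0.0105 m and z of bearing in the frame of round_nest_small between 0.002 and 0.006 m and angle between each of bearing, oil_filter_1, adapter_2, pbox_c's own z axis and vertical below 0.06 rad and linear speed of each of bearing, oil_filter_1, adapter_2, pbox_c below 0.02 m/s and angular speed of each of bearing, oil_filter_1, adapter_2, pbox_c below 0.2 rad/s and contact force between each of bearing, oil_filter_1, adapter_2, pbox_c and the fingers below 0.05 N and horizontal distance between oil_filter_1 and round_nest_large below 0.0105 m and z of oil_filter_1 in the frame of round_nest_large between 0.002 and 0.006 m and horizontal distance between adapter_2 and hex_nest below 0.014 m and z of adapter_2 in the frame of hex_nest between 0.002 and 0.006 m and horizontal distance between pbox_c and long_nest below 0.015 m and z of pbox_c in the frame of long_nest between 0.002 and 0.006 m and angle between the y axis of pbox_c and the y axis of long_nest, either way round below 0.2 rad and distance of each of adapter_1, elbow_0 from where it was at the start of the episode below 0.02 m); the robot touches nothing.
It fails at once if a kit part was dropped or thrown (faster than 0.6 m/s out of the grip, as after a fall of about 20 mm) ((linear speed of bearing above 0.6 m/s and contact force between bearing and the arm below 0.01 N and contact force between bearing and the fingers below 0.01 N) or (linear speed of oil_filter_1 above 0.6 m/s and contact force between oil_filter_1 and the arm below 0.01 N and contact force between oil_filter_1 and the fingers below 0.01 N) or (linear speed of adapter_2 above 0.6 m/s and contact force between adapter_2 and the arm below 0.01 N and contact force between adapter_2 and the fingers below 0.01 N) or (linear speed of pbox_c above 0.6 m/s and contact force between pbox_c and the arm below 0.01 N and contact force between pbox_c and the fingers below 0.01 N)).
It fails at once if adapter_1 was moved more than 20 mm (distance of adapter_1 from where it was at the start of the episode above 0.02 m).
It fails at once if elbow_0 was moved more than 20 mm (distance of elbow_0 from where it was at the start of the episode above 0.02 m).
It fails at once if adapter_1 was knocked over (angle between adapter_1's own z axis and vertical above 0.3 rad).
It fails at once if elbow_0 was knocked over (angle between elbow_0's own z axis and vertical above 0.3 rad).
It also fails if it takes over 109 s, if anything falls off the work surface, if the arm or the gripper's body presses on something with over 40 N, if the wrist force passes 120 N, or if a joint passes its speed limit or range.

ROBOT

A 6-joint arm with a two-finger parallel gripper is mounted at the origin on a cart in front of the work surface, level with it; the furniture and walls round the work are solid. World frame = base frame: x ahead of the robot, y to its left, z up, the work surface at z = 0. Lengths are in m, angles in rad, forces in N, time in s.
With the tool pointing down it reaches from about 0.35 to 0.85 m from the base axis. Payload 8.1 kg.
Tool frame: the origin (TCP) lies at the centre of the arm's flange, where the gripper is bolted on; the fingertips stand 186 mm ahead of it and the grasp point (between the pads) lies 167 mm ahead of it; z points along the fingers, y is the line along which they close (so a half turn about z gives the same grasp; the last joint's range is limited). The gripper opens to 93 mm and grips with 3 to 60 N. Pads are 15 mm wide; open, the fingers measure 128 mm over their backs; the gripper's body (75 mm by 188 mm) begins 65 mm behind the grasp point.
Start: joints at [-1.399, 0.13, 1.488, -0, 1.523, -0.085], TCP at [0.152, -0.58, 0.405] pointing down, gripper open.
Joint ranges: [-2.96, 2.96], [-0.89, 2.26], [0.02, 2.5], [-1.34, 4.48], [0, 2.73], [-2.66, 2.66]. Speed limits (rad/s): [2.39, 2.39, 2.79, 3.14, 3.14, 3.14].

INTERFACE

Orientations are given as a rotation vector (axis times angle).
In Python, from plant import read_state, read_camera, camera_params, robot gives the robot as it stands.
- The arm moves only by the tool carry_out, never from a script. Its argument "targets" is a list of rows, each an object of numbers: "hand": the opening in per cent of the stroke, from 0 (shut) to 100 (fully open); "x", "y", "z": the shift along the tool's x, y, z in m; "ax", "ay", "az": the turn, a rotation vector about the tool's x, y, z in rad. In form: [{"hand": .., "x": .., "y": .., "z": .., "ax": .., "ay": .., "az": ..}, ...]. A call has 1 to 8 rows; each row is the pose to reach, as a shift and turn from the pose commanded when the call began, along the tool's axes at that moment; what a row does not reach only later rows make up. A row lasts 1/8 s, in which the tool goes at most 62.5 mm and 10.7 degrees, less where a joint would pass 70% of its speed; a pose out of reach is approached as far as the arm can. A call with a gripper value outside its range is refused whole. The fingers move at their own pace and stop on an object; "newtons" is the grip in N (left out, the last holds). Time passes only in rows, so rows that repeat a pose let the fingers close. It gives the time, the measured TCP pose, the force, the opening and the grip force at its end, in the units of the state.
- read_state(): the state, without advancing time (a new reading comes with each control period).
- read_camera(name): name is "side" or "top" or "wrist"; returns (picture, depth): 384x512x3 uint8, blue, green, red; 384x512 float32, m along the optical axis (not along the pixel's ray), 0 where there is no reading.
- camera_params(name): a dict with "fx", "fy", "cx", "cy" (pixels), "k1" (the pictures are not rectified: a ray, as slopes to the right and down, at radius r is drawn at 1 + k1 r^2 times it, then the intrinsics apply), "position" and "rotation" of the camera in the world. Camera axes: x right, y up, looking along -z (the intrinsics and any distortion apply to the point x, -y, -z); pixel columns grow to the right and rows downward; lengths in m; the calibration is good to about 2 mm. A picture is of the moment at which its call begins: read the wrist's pose just before it. camera_params takes no time and is no camera call; for the wrist camera it gives the pose at the moment of the call.
- robot.close_job(): hands the job in; it is judged then, once.
The state is a dict: "t": time; "q": joint angles; "dq": joint speeds; "joint_torque": joint torques, N m; "tool_pos": TCP position; "orientation": TCP orientation; "force": force on the tool from outside, world axes, zero at the start; "wrist_torque": the same for the moment, N m; "opening": finger opening in m; "gripper_force": force on a finger pad.
Only numpy, scipy, OpenCV 4.12 (cv2) and the standard library are available. Lean on these libraries where they do the work, as an engineer would, in place of code of your own. Each camera call takes 0.05 s, during which the arm holds its last target. There are 200 camera calls.

## Working session

There is one attempt and no reset: what is moved stays moved. The work goes in short steps, Python scripts to look and compute and a tool call to move; the robot and the scene stay as the last step left them, time stands still between calls to the robot, and variables do not carry over. Pictures are saved under pics/ and viewed, at most 14 in all, crops included, and the job is handed in when it is done.

Besides the shell and the picture viewer there is one more tool, called after ">>>" as name([rows], argument=value, ...), one row to a line, values as JSON. carry_out: Moves the arm, as the interface text tells. Its arguments: {"type":"object","properties":{"targets":{"type":"array","items":{"type":"object","properties":{"hand":{"type":"number"},"x":{"type":"number"},"y":{"type":"number"},"z":{"type":"number"},"ax":{"type":"number"},"ay":{"type":"number"},"az":{"type":"number"}}}},"newtons":{"type":"number"}},"required":["targets"]}

```bash
ls; mkdir -p pics
cat > h.py <<'E'
import numpy as np, cv2
from plant import *
from scipy.spatial.transform import Rotation as R
def rot(p):
    r=np.array(p["rotation"],float)
    return r if r.shape==(3,3) else R.from_rotvec(r).as_matrix()
def ray(p,u,v):
    x=(np.asarray(u,float)-p["cx"])/p["fx"]; y=(np.asarray(v,float)-p["cy"])/p["fy"]
    rd=np.hypot(x,y); r=rd.copy()
    for _ in range(20): r=rd/(1+p["k1"]*r*r)
    s=1/(1+p["k1"]*r*r)
    return np.stack([x*s,-y*s,-np.ones_like(x)],-1)@rot(p).T
def onplane(p,u,v,z):
    d=ray(p,u,v); o=np.array(p["position"]); t=(z-o[2])/d[...,2]
    return o+t[...,None]*d
def cloud(p,depth):
    v,u=np.mgrid[0:384,0:512]
    return np.array(p["position"])+ray(p,u,v)*depth[...,None]
E
python3 - <<'E'
from h import *
for n in("top","side","wrist"):
    p=camera_params(n); print(n,p)
    im,d=read_camera(n); cv2.imwrite(f"pics/{n}0.png",im); np.savez(f"{n}0.npz",im=im,d=d)
s=read_state(); print({k:s[k] for k in("t","tool_pos","orientation","opening","force")})
E
```

```text
pics
top {'fx': 373.3439354604905, 'fy': 373.3439354604905, 'cx': 253.86037047482046, 'cy': 195.4895273398999, 'k1': -0.007945738165352519, 'position': array([-0.01315937,  0.29625807,  1.04776202]), 'rotation': array([ 0.34471614, -0.58322656, -1.9706433 ])}
side {'fx': 489.7964658420622, 'fy': 489.7964658420622, 'cx': 254.884756921329, 'cy': 186.64418725531266, 'k1': -0.11588360350989109, 'position': array([ 0.15818893, -1.37938063,  0.73195359]), 'rotation': array([ 1.11236624, -0.15352369, -0.22899706])}
wrist {'fx': 267.6809505250719, 'fy': 267.6809505250719, 'cx': 252.3428607602743, 'cy': 190.2409008972027, 'k1': -0.061415849814749165, 'position': array([ 0.21592514, -0.56386524,  0.38340184]), 'rotation': array([-0.20835825,  0.16185618, -1.30719915])}
{'t': 0.15, 'tool_pos': array([ 0.15239622, -0.58015572,  0.40396495]), 'orientation': array([-3.11440146e+00, -4.02138245e-01,  7.17946295e-05]), 'opening': 0.09292007294977385, 'force': array([0.12543911, 0.81017668, 0.84868903])}
```

View pics/top0.png

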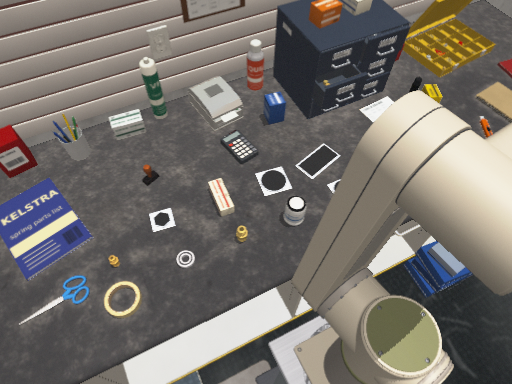

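View pics/side0.png

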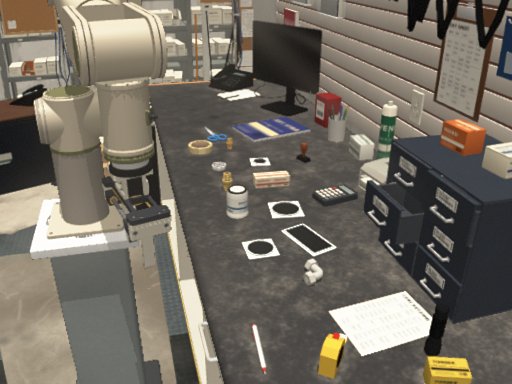

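The top view shows the hex nest (162,219), bearing (185,258), large adapter (241,234), carton (222,197), filter (293,210), a round nest (273,181) and the long nest (318,161). The second round nest is half hidden by the arm. The side view shows all the nests: hex (260,161), round (286,210), round (261,248), long (308,239), and the elbow at (313,272).

```bash
cat > m.py <<'E'
from h import *
def holes(n,f,z=0.007,thr=150):
    a=np.load(f); im,d=a["im"],a["d"]; p=camera_params(n)
    m=(im.min(2)>thr).astype(np.uint8)
    cs,h=cv2.findContours(m,cv2.RETR_CCOMP,cv2.CHAIN_APPROX_NONE)
    for i,c in enumerate(cs):
        ar=cv2.contourArea(c)
        if ar<60 or ar>6000: continue
        w=onplane(p,c[:,0,0],c[:,0,1],z)[:,:2]
        if not((0.2<w[:,0].min()) and w[:,0].max()<1.0 and abs(w[:,1]).max()<0.8): continue
        (x,y),(sx,sy),an=cv2.minAreaRect((w*1000).astype(np.float32))
        if max(sx,sy)>200: continue
        print(n,"hole" if h[0][i][3]>=0 else "blob",c.mean(0)[0].round(),"ctr",round(x),round(y),"size",round(sx),round(sy),"ang",round(an))
E
python3 - <<'E'
from m import *
holes("top","top0.npz"); holes("side","side0.npz")
a=np.load("top0.npz");p=camera_params("top");C=cloud(p,a["d"])
for u,v in[(200,240),(185,252),(241,228),(222,195),(295,200),(113,258),(162,219),(273,181)]: print("top",u,v,C[v,u].round(3), a["im"][v,u])
a=np.load("side0.npz");p=camera_params("side");C=cloud(p,a["d"])
for u,v in[(218,163),(227,174),(271,174),(237,190),(229,139),(313,264),(260,240),(208,230)]: print("side",u,v,C[v,u].round(3))
for n,s in(("top",(80,150,300,130)),("side",(180,130,170,170))):
    im=np.load(n+"0.npz")["im"];x,y,w,h=s
    if n=="side": cv2.imwrite("pics/sc.png",cv2.resize(im[y:y+h,x:x+w],None,fx=3.5,fy=3.5,interpolation=cv2.INTER_CUBIC))
E
```

```text
top blob [ 41. 310.] ctr 502 681 size 16 122 ang 10
top blob [122. 298.] ctr 437 473 size 91 95 ang 73
top hole [122. 298.] ctr 437 472 size 81 80 ang 24
top blob [185. 258.] ctr 470 270 size 54 51 ang 64
top blob [162. 219.] ctr 626 289 size 72 71 ang 82
top hole [161. 219.] ctr 629 290 size 50 52 ang 19
top blob [296. 203.] ctr 491 -125 size 46 42 ang 64
top blob [221. 194.] ctr 633 83 size 47 124 ang 86
top hole [222. 193.] ctr 633 77 size 13 121 ang 86
top blob [273. 181.] ctr 602 -99 size 98 99 ang 82
top hole [273. 180.] ctr 603 -100 size 88 86 ang 13
top blob [318. 160.] ctr 608 -282 size 82 153 ang 17
top hole [317. 160.] ctr 610 -284 size 70 144 ang 17
top blob [228. 116.] ctr 943 -87 size 35 117 ang 9
side blob [259. 346.] ctr 365 -656 size 123 9 ang 84
side blob [312. 270.] ctr 567 -436 size 45 94 ang 1
side blob [260. 248.] ctr 466 -304 size 91 86 ang 89
side hole [260. 247.] ctr 467 -302 size 74 71 ang 76
side blob [308. 239.] ctr 608 -291 size 83 156 ang 17
side hole [308. 238.] ctr 611 -286 size 69 146 ang 17
side blob [237. 214.] ctr 449 -102 size 44 55 ang 76
side bl
[... 301 characters left out ...]
 ang 56
side blob [259. 162.] ctr 625 277 size 79 72 ang 82
top 200 240 [0.508 0.207 0.001] [79 78 80]
top 185 252 [0.485 0.264 0.014] [102 100 102]
top 241 228 [0.466 0.086 0.05 ] [ 56  93 109]
top 222 195 [0.608 0.086 0.035] [149 176 231]
top 295 200 [ 0.461 -0.094  0.087] [242 245 246]
top 113 258 [0.552 0.459 0.031] [ 91 189 232]
top 162 219 [0.628 0.288 0.005] [56 54 55]
top 273 181 [ 0.603 -0.1    0.002] [56 54 54]
side 218 163 [0.466 0.281 0.014]
side 227 174 [0.458 0.082 0.057]
side 271 174 [0.614 0.089 0.037]
side 237 190 [ 0.45  -0.103  0.087]
side 229 139 [0.546 0.455 0.04 ]
side 313 264 [ 0.569 -0.433  0.023]
side 260 240 [ 0.479 -0.259  0.003]
side 208 230 [ 0.349 -0.164 -0.001]
```

View pics/sc.png

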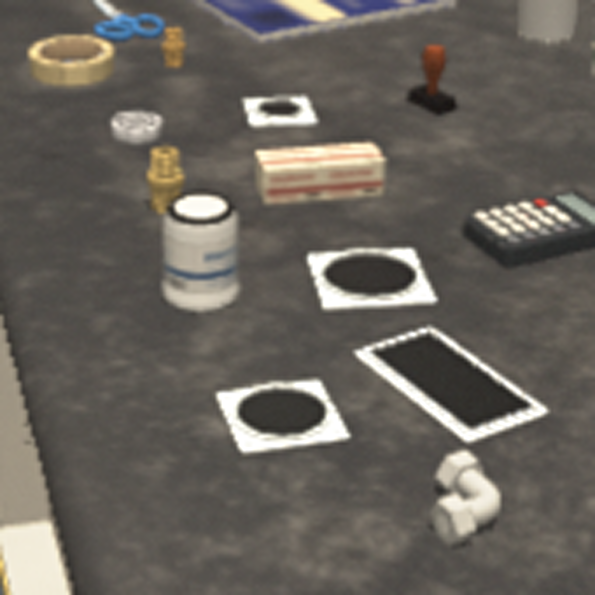

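The side crop shows the small round nest near (261,248), the large round nest at (286,210), and all parts clear of each other. I'll refine the part centres next.

```bash
cat > part.py <<'E'
from h import *
def parts(n,a,P):
    p=camera_params(n); C=cloud(p,a["d"])
    for k,(x,y,z0,z1,r,zp) in P.items():
        m=(np.hypot(C[...,0]-x,C[...,1]-y)<r)&(C[...,2]>z0)&(C[...,2]<z1)
        if m.sum()<5: print(n,k,"none");continue
        nl,l,st,_=cv2.connectedComponentsWithStats(m.astype(np.uint8)); m=l==1+st[1:,4].argmax()
        v,u=np.nonzero(m); c=max(cv2.findContours(m.astype(np.uint8),0,1)[0],key=cv2.contourArea)[:,0]
        w=(onplane(p,c[:,0],c[:,1],zp)[:,:2]*1000).astype(np.float32)
        q=cv2.minAreaRect(w); cc=cv2.minEnclosingCircle(w)
        print(n,k,m.sum(),"medz",np.median(C[m][:,2]).round(3),"rect",np.round(q[0]),np.round(q[1]),round(q[2],1),"circ",np.round(cc[0]),round(cc[1]))
P={"bearing":(.467,.275,.008,.03,.05,.015),"filter":(.455,-.105,.08,.1,.06,.089),
"adap2top":(.46,.083,.05,.07,.03,.06),"adap2hex":(.46,.083,.018,.07,.035,.036),"carton":(.615,.083,.031,.05,.08,.038)}
E
python3 - <<'E'
from part import *
for n in("top","side"): parts(n,np.load(n+"0.npz"),P)
im=np.load("top0.npz")["im"]; x=cv2.resize(im[160:280,100:310],None,fx=3.8,fy=3.8,interpolation=cv2.INTER_CUBIC); cv2.imwrite("pics/tc.png",x)
E
```

```text
top bearing 197 medz 0.013 rect [466. 272.] [50. 52.] 23.1 circ [465. 272.] 27
top filter 262 medz 0.087 rect [448. -88.] [57. 59.] 10.6 circ [447. -88.] 31
top adap2top 50 medz 0.058 rect [456.  91.] [24. 23.] 63.6 circ [456.  91.] 13
top adap2hex 125 medz 0.044 rect [459.  90.] [30. 44.] 63.9 circ [459.  90.] 22
top carton 457 medz 0.037 rect [612.  91.] [ 46. 123.] 86.1 circ [613.  92.] 63
side bearing 78 medz 0.013 rect [463. 257.] [66. 48.] 78.2 circ [462. 259.] 35
side filter 172 medz 0.087 rect [ 448. -105.] [67. 57.] 76.0 circ [ 447. -105.] 36
side adap2top 35 medz 0.057 rect [453.  73.] [40. 20.] 77.8 circ [454.  74.] 21
side adap2hex 116 medz 0.04 rect [458.  91.] [112.  30.] 77.5 circ [456.  91.] 56
side carton 251 medz 0.038 rect [610.  78.] [ 64. 122.] 86.7 circ [610.  76.] 66
```

View pics/tc.png

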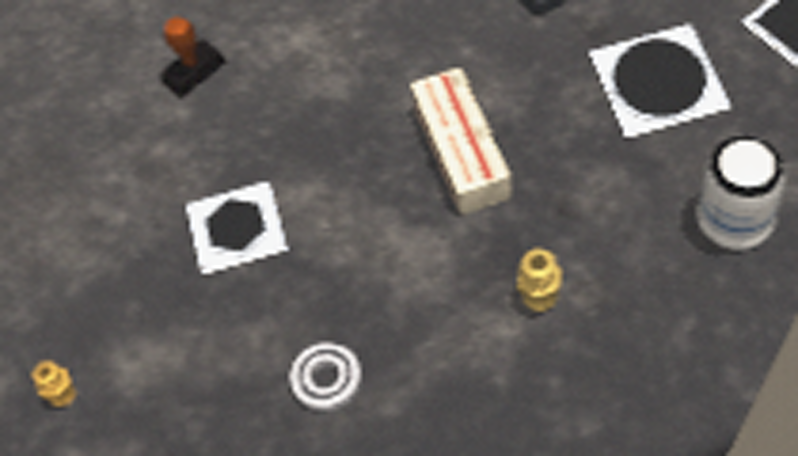

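The top crop shows the adapter's hexagon at about (540,285), the bearing at (325,375), the carton lying almost along x, and the filter at (745,190). I'm moving over the filter to check it with the wrist camera.

>>> carry_out([
  {"x":0.41,"y":-0.39,"z":0,"hand":100},
  {"x":0.41,"y":-0.39,"z":0,"hand":100},
  {"x":0.41,"y":-0.39,"z":0,"hand":100},
  {"x":0.41,"y":-0.39,"z":0,"hand":100},
  {"x":0.41,"y":-0.39,"z":0,"hand":100},
  {"x":0.41,"y":-0.39,"z":0,"hand":100},
  {"x":0.41,"y":-0.39,"z":0,"hand":100},
  {"x":0.41,"y":-0.39,"z":0,"hand":100},
])

```text
schema error: expected keys hand, x, y, z, ax, ay, az
```

>>> carry_out([
  {"x":0.04,"y":-0.04},
  {"x":0.04,"y":-0.04},
  {"x":0.04,"y":-0.04},
])

```text
schema error: expected keys hand, x, y, z, ax, ay, az
```

```bash
cat >> part.py <<'E'
def shot(tag):
    s=read_state(); M=R.from_rotvec(s["orientation"]).as_matrix(); p=camera_params("wrist")
    im,d=read_camera("wrist"); cv2.imwrite(f"pics/{tag}.png",im); np.savez(tag+".npz",im=im,d=d)
    print("t",round(s["t"],2),"tcp",s["tool_pos"].round(4),"x",M[:,0].round(3),"y",M[:,1].round(3),"z",M[:,2].round(3),"F",s["force"].round(1),"op",round(s["opening"],4))
    return p,dict(im=im,d=d),s,M
def to(s,M,x,y,z,psi):
    T=np.array([[np.cos(psi),np.sin(psi),0],[np.sin(psi),-np.cos(psi),0],[0,0,-1]]).T
    d=M.T@(np.array([x,y,z])-s["tool_pos"]); r=R.from_matrix(M.T@T).as_rotvec()
    print("goto",(x,y,z),"shift",d.round(4),"turn",r.round(3))
E
python3 - <<'E'
from part import *
p,a,s,M=shot("w1"); print(p["position"],(rot(p)@[0,0,-1]).round(3))
parts("wrist",a,P)
E
```

```text
t 0.15 tcp [ 0.1524 -0.5802  0.404 ] x [0.967 0.254 0.   ] y [ 0.254 -0.967 -0.001] z [-0.     0.001 -1.   ] F [0.1 0.8 0.8] op 0.0929
[ 0.21593155 -0.56390141  0.38353154] [-0.235 -0.061 -0.97 ]
wrist bearing none
wrist filter none
wrist adap2top none
wrist adap2hex none
wrist carton none
```

View pics/w1.png

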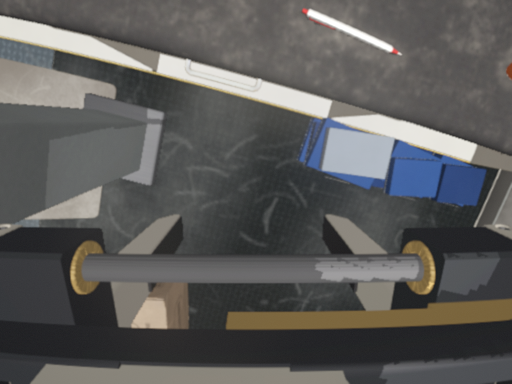

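The move was refused because every row needs all the keys. The wrist picture only shows the cart edge, and the gripper hides the rows below about 220, so a part must be ahead of the tool to be seen.

>>> carry_out([
  {"x":0.34,"y":-0.4,"z":0,"hand":100,"ax":0,"ay":0,"az":0},
  {"x":0.34,"y":-0.4,"z":0,"hand":100,"ax":0,"ay":0,"az":0},
  {"x":0.34,"y":-0.4,"z":0,"hand":100,"ax":0,"ay":0,"az":0},
  {"x":0.34,"y":-0.4,"z":0,"hand":100,"ax":0,"ay":0,"az":0},
  {"x":0.34,"y":-0.4,"z":0,"hand":100,"ax":0,"ay":0,"az":0},
  {"x":0.34,"y":-0.4,"z":0,"hand":100,"ax":0,"ay":0,"az":0},
  {"x":0.34,"y":-0.4,"z":0,"hand":100,"ax":0,"ay":0,"az":0},
  {"x":0.34,"y":-0.4,"z":0,"hand":100,"ax":0,"ay":0,"az":0},
])

```text
t: 1.2
tool_pos: [0.3691, -0.1277, 0.4049]
orientation: [3.115, 0.401, 0.001]
force: [0.7, 0.3, 0.6]
opening: 0.093
gripper_force: 0.0
```

Run:
```python
from part import *
p,a,s,M=shot("w2")
parts("wrist",a,P)
to(s,M,.45,-.095,.34,.2566)
```

```text
t 1.2 tcp [ 0.3691 -0.1277  0.4049] x [0.967 0.254 0.001] y [ 0.254 -0.967  0.001] z [ 0.001 -0.001 -1.   ] F [0.7 0.3 0.6] op 0.093
wrist bearing 228 medz 0.014 rect [468. 252.] [43. 14.] 7.6 circ [467. 258.] 21
wrist filter 2512 medz 0.088 rect [453. -86.] [58. 58.] 14.9 circ [453. -86.] 30
wrist adap2top 402 medz 0.059 rect [459.  92.] [29. 25.] 81.1 circ [459.  92.] 15
wrist adap2hex 892 medz 0.047 rect [460.  97.] [51. 33.] 89.0 circ [460.  97.] 26
wrist carton none
goto (0.45, -0.095, 0.34) shift [ 0.0864 -0.0112  0.065 ] turn [ 0.001 -0.001 -0.   ]
```

View pics/w2.png

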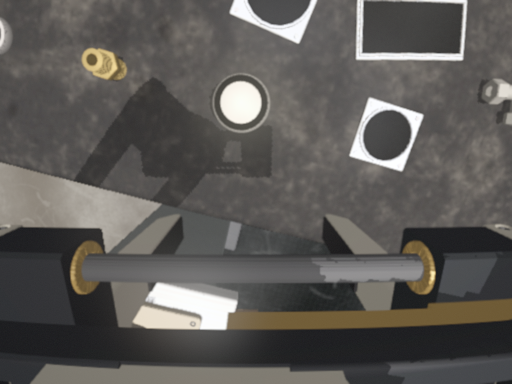

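The filter's top is clear at pixel (241,102). The wrist view puts it at (0.453,-0.086) and the top view at (0.448,-0.088). I'll grasp it at (0.451,-0.087).

>>> carry_out([
  {"x":0.06,"y":-0.012,"z":0.01,"hand":100,"ax":0,"ay":0,"az":0},
  {"x":0.09,"y":-0.019,"z":0.06,"hand":100,"ax":0,"ay":0,"az":0},
  {"x":0.09,"y":-0.019,"z":0.12,"hand":100,"ax":0,"ay":0,"az":0},
  {"x":0.09,"y":-0.019,"z":0.16,"hand":100,"ax":0,"ay":0,"az":0},
  {"x":0.09,"y":-0.019,"z":0.188,"hand":100,"ax":0,"ay":0,"az":0},
  {"x":0.09,"y":-0.019,"z":0.188,"hand":100,"ax":0,"ay":0,"az":0},
  {"x":0.09,"y":-0.019,"z":0.188,"hand":60,"ax":0,"ay":0,"az":0},
  {"x":0.09,"y":-0.019,"z":0.188,"hand":50,"ax":0,"ay":0,"az":0},
], newtons=25)

```text
t: 2.25
tool_pos: [0.452, -0.0887, 0.2186]
orientation: [3.114, 0.402, 0.005]
force: [-0.4, 0.5, 0.6]
opening: 0.0774
gripper_force: 0.0
```

Run:
```python
from m import *
holes("wrist","w2.npz",thr=150) if 0 else None
from part import *
a=np.load("w2.npz")
s=read_state();print(s["opening"],s["gripper_force"],s["force"],s["tool_pos"])
```

```text
0.07742880677233334 0.0 [-0.35871648  0.47252325  0.61374104] [ 0.45199068 -0.08874718  0.21861776]
```

>>> carry_out([
  {"x":0,"y":0,"z":0,"hand":40,"ax":0,"ay":0,"az":0},
  {"x":0,"y":0,"z":0,"hand":40,"ax":0,"ay":0,"az":0},
  {"x":0,"y":0,"z":0,"hand":40,"ax":0,"ay":0,"az":0},
  {"x":0,"y":0,"z":-0.015,"hand":40,"ax":0,"ay":0,"az":0},
  {"x":0,"y":0,"z":-0.04,"hand":40,"ax":0,"ay":0,"az":0},
], newtons=25)

```text
t: 2.88
tool_pos: [0.4501, -0.0879, 0.2563]
orientation: [-3.114, -0.402, 0.005]
force: [0.6, 0.1, -2.8]
opening: 0.0658
gripper_force: 25.0
```

Run:
```python
from part import *
p,a,s,M=shot("w3"); print(s["gripper_force"])
a0=np.load("w2.npz")
# nests: plate corners via fresh side/top images; top now
for n in("top",):
    im,d=read_camera(n); np.savez(n+"1.npz",im=im,d=d)
from m import holes
for z in (.007,.004): holes("top","top1.npz",z)
to(s,M,.603,-.1,.26,.2566)
```

```text
t 2.88 tcp [ 0.4501 -0.0879  0.2563] x [ 0.967  0.254 -0.003] y [ 0.254 -0.967 -0.002] z [-0.004  0.002 -1.   ] F [ 0.6  0.1 -2.8] op 0.0658
24.9985072016716
top blob [ 41. 310.] ctr 502 682 size 16 122 ang 10
top blob [122. 298.] ctr 437 473 size 91 94 ang 73
top hole [122. 298.] ctr 437 472 size 81 84 ang 24
top blob [185. 258.] ctr 470 270 size 53 52 ang 3
top blob [162. 220.] ctr 626 289 size 71 71 ang 82
top hole [161. 219.] ctr 628 290 size 51 54 ang 21
top blob [221. 194.] ctr 632 83 size 47 123 ang 86
top hole [222. 193.] ctr 633 76 size 13 121 ang 86
top blob [275. 178.] ctr 596 -118 size 137 105 ang 82
top blob [228. 116.] ctr 943 -89 size 35 114 ang 9
top blob [ 41. 310.] ctr 503 683 size 16 122 ang 10
top blob [122. 298.] ctr 438 474 size 92 95 ang 73
top hole [122. 298.] ctr 439 473 size 81 84 ang 24
top blob [185. 258.] ctr 471 270 size 53 52 ang 3
top blob [162. 220.] ctr 628 289 size 72 71 ang 82
top hole [161. 219.] ctr 629 290 size 51 54 ang 21
top blob [221. 194.] ctr 634 82 size 47 123 ang 86
top hole [222. 193.] ctr 635 76 size 13 121 ang 86
top blob [275. 178.] ctr 598 -119 size 137 105 ang 82
top blob [228. 116.] ctr 946 -90 size 35 114 ang 9
goto (0.603, -0.1, 0.26) shift [ 0.1448  0.0506 -0.0043] turn [-0.002  0.003  0.   ]
```

>>> carry_out([
  {"x":0.05,"y":0.018,"z":0,"hand":40,"ax":0,"ay":0,"az":0},
  {"x":0.1,"y":0.036,"z":0,"hand":40,"ax":0,"ay":0,"az":0},
  {"x":0.144,"y":0.051,"z":0,"hand":40,"ax":0,"ay":0,"az":0},
  {"x":0.144,"y":0.051,"z":0,"hand":40,"ax":0,"ay":0,"az":0},
  {"x":0.144,"y":0.051,"z":0.015,"hand":40,"ax":0,"ay":0,"az":0},
  {"x":0.144,"y":0.051,"z":0.028,"hand":40,"ax":0,"ay":0,"az":0},
  {"x":0.144,"y":0.051,"z":0.032,"hand":40,"ax":0,"ay":0,"az":0},
  {"x":0.144,"y":0.051,"z":0.034,"hand":40,"ax":0,"ay":0,"az":0},
])

```text
t: 3.98
tool_pos: [0.6028, -0.1011, 0.2225]
orientation: [-3.116, -0.402, 0.001]
force: [0.2, 1.1, -2.0]
opening: 0.0657
gripper_force: 25.0
```

Run:
```python
from part import *
im,d=read_camera("side"); np.savez("side1.npz",im=im,d=d); cv2.imwrite("pics/s1.png",cv2.resize(im[150:270,200:360],None,fx=4,fy=4,interpolation=cv2.INTER_CUBIC))
s=read_state();print(s["tool_pos"],s["force"])
```

```text
[ 0.60301097 -0.10112565  0.22275646] [-0.2148739  -0.12391121 -4.19582257]
```

View pics/s1.png

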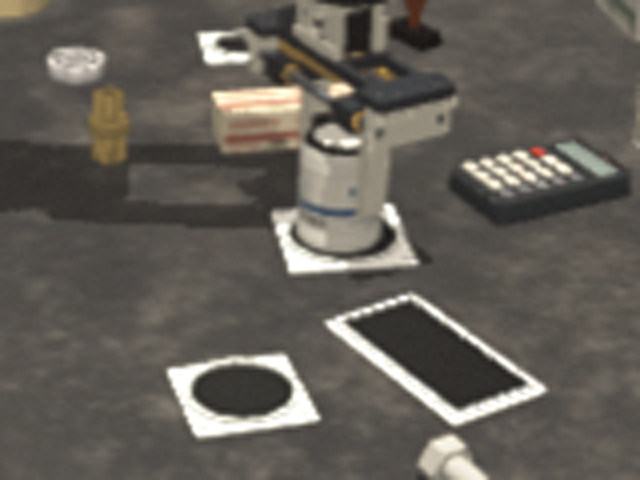

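The filter hangs centred over the large nest, at pixel (340,240). I'll lower the last few millimetres and watch the force.

>>> carry_out([
  {"x":0,"y":0,"z":0.001,"hand":40,"ax":0,"ay":0,"az":0},
  {"x":0,"y":0,"z":0.002,"hand":40,"ax":0,"ay":0,"az":0},
  {"x":0,"y":0,"z":0.003,"hand":40,"ax":0,"ay":0,"az":0},
  {"x":0,"y":0,"z":0.003,"hand":40,"ax":0,"ay":0,"az":0},
])

```text
t: 4.53
tool_pos: [0.6037, -0.1012, 0.2224]
orientation: [3.115, 0.402, 0.001]
force: [-10.0, 1.7, 14.5]
opening: 0.0659
gripper_force: 25.0
```

>>> carry_out([
  {"x":0,"y":0,"z":0.001,"hand":70,"ax":0,"ay":0,"az":0},
  {"x":0,"y":0,"z":0.001,"hand":100,"ax":0,"ay":0,"az":0},
  {"x":0,"y":0,"z":0.001,"hand":100,"ax":0,"ay":0,"az":0},
  {"x":0,"y":0,"z":-0.03,"hand":100,"ax":0,"ay":0,"az":0},
  {"x":0,"y":0,"z":-0.09,"hand":100,"ax":0,"ay":0,"az":0},
  {"x":-0.05,"y":-0.02,"z":-0.13,"hand":100,"ax":0,"ay":0,"az":0},
  {"x":-0.11,"y":-0.05,"z":-0.13,"hand":100,"ax":0,"ay":0,"az":0},
  {"x":-0.16,"y":-0.09,"z":-0.13,"hand":100,"ax":0,"ay":0,"az":0},
])

```text
t: 5.52
tool_pos: [0.4334, -0.0585, 0.3506]
orientation: [3.115, 0.401, 0.003]
force: [0.2, 0.6, 0.8]
opening: 0.093
gripper_force: 0.0
```

Run:
```python
from part import *
P["filter"]=(.603,-.1,.084,.11,.06,.093)
p,a,s,M=shot("w4"); parts("wrist",a,P)
im,d=read_camera("top"); parts("top",dict(im=im,d=d),P)
to(s,M,.39,.07,.34,.2566)
```

```text
t 5.53 tcp [ 0.4334 -0.0585  0.3506] x [0.967 0.253 0.002] y [ 0.253 -0.967  0.001] z [ 0.002 -0.001 -1.   ] F [0.2 0.6 0.8] op 0.093
wrist bearing 442 medz 0.011 rect [457. 251.] [48. 19.] 4.3 circ [456. 259.] 24
wrist filter 3054 medz 0.086 rect [582. -98.] [42. 54.] 16.7 circ [587. -96.] 27
wrist adap2top 438 medz 0.055 rect [450.  88.] [24. 27.] 14.0 circ [449.  88.] 13
wrist adap2hex 1044 medz 0.045 rect [449.  91.] [34. 47.] 3.0 circ [447.  90.] 23
wrist carton 1696 medz 0.033 rect [563.  91.] [46. 41.] 88.0 circ [564.  91.] 29
top bearing 194 medz 0.013 rect [466. 272.] [51. 51.] 87.4 circ [465. 272.] 27
top filter 166 medz 0.091 rect [601. -93.] [44. 56.] 63.7 circ [598. -96.] 30
top adap2top 49 medz 0.058 rect [456.  91.] [24. 23.] 63.6 circ [456.  91.] 13
top adap2hex 124 medz 0.042 rect [459.  90.] [30. 44.] 63.9 circ [459.  90.] 22
top carton 460 medz 0.038 rect [612.  91.] [ 46. 123.] 86.7 circ [612.  89.] 64
goto (0.39, 0.07, 0.34) shift [-0.0095 -0.1353  0.0104] turn [ 0.001 -0.002 -0.001]
```

View pics/w4.png

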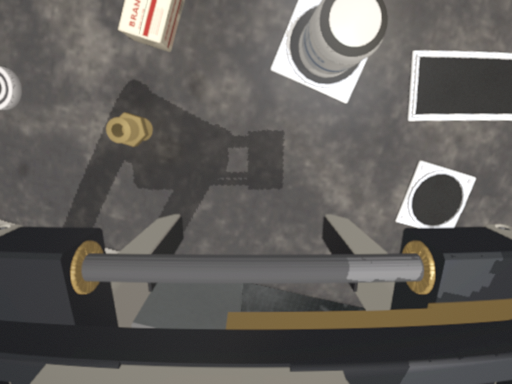

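The filter stands inside its ring at pixel (340,40). The large adapter is at (128,128), with a hexagon corner toward the lower right. I'm moving so the adapter lies just ahead of the camera.

>>> carry_out([
  {"x":0,"y":-0.05,"z":0.02,"hand":100,"ax":0,"ay":0,"az":0},
  {"x":0,"y":-0.1,"z":0.04,"hand":100,"ax":0,"ay":0,"az":0},
  {"x":0.0,"y":-0.13,"z":0.05,"hand":100,"ax":0,"ay":0,"az":0},
  {"x":0,"y":-0.13,"z":0.05,"hand":100,"ax":0,"ay":0,"az":0},
  {"x":0,"y":-0.13,"z":0.05,"hand":100,"ax":0,"ay":0,"az":0},
])

```text
t: 6.25
tool_pos: [0.4022, 0.067, 0.3003]
orientation: [3.115, 0.403, 0.002]
force: [0.4, -0.3, 0.1]
opening: 0.0931
gripper_force: 0.0
```

Run:
```python
from part import *
P["filter"]=(.603,-.1,.084,.11,.06,.093)
p,a,s,M=shot("w5"); parts("wrist",a,P)
# hex top face: points z in .031-.041
C=cloud(p,a["d"]); m=(np.hypot(C[...,0]-.459,C[...,1]-.091)<.03)&(C[...,2]>.032)&(C[...,2]<.041)
w=C[m][:,:2]; hull=cv2.convexHull((w*1e4).astype(np.int32)[:,None])
ap=cv2.approxPolyDP(hull,25,True)[:,0]/10; print("hex pts",m.sum(),w.mean(0).round(4)); print(ap)
for i in range(len(ap)):
    e=ap[(i+1)%len(ap)]-ap[i]; print(np.hypot(*e).round(1),np.degrees(np.arctan2(e[1],e[0])).round(0))
v,u=np.nonzero(m); x0,y0=int(np.median(u)),int(np.median(v)); im=a["im"][max(0,y0-50):y0+50,max(0,x0-65):x0+65]
cv2.imwrite("pics/w5c.png",cv2.resize(im,None,fx=5,fy=5,interpolation=cv2.INTER_CUBIC)); print(x0,y0)
```

```text
t 6.25 tcp [0.4022 0.067  0.3003] x [0.967 0.254 0.001] y [ 0.254 -0.967  0.001] z [ 0.001 -0.    -1.   ] F [ 0.4 -0.3  0.1] op 0.0931
wrist bearing 2038 medz 0.014 rect [466. 267.] [51. 56.] 11.7 circ [467. 267.] 28
wrist filter 21 medz 0.085 rect [583. -68.] [9. 2.] 21.2 circ [583. -69.] 4
wrist adap2top 555 medz 0.059 rect [458.  87.] [25. 24.] 14.6 circ [458.  87.] 13
wrist adap2hex 1184 medz 0.037 rect [458.  87.] [33. 37.] 56.2 circ [458.  87.] 19
wrist carton 1123 medz 0.038 rect [557.  88.] [21. 49.] 15.1 circ [564.  90.] 25
hex pts 617 [0.4594 0.0865]
[[474.8  95.6]
 [459.7 105.5]
 [444.3  98.1]
 [442.1  77.9]
 [456.6  68.7]
 [472.8  75.9]]
18.1 147.0
17.1 -154.0
20.3 -96.0
17.2 -32.0
17.7 24.0
19.8 84.0
246 130
```

View pics/w5c.png

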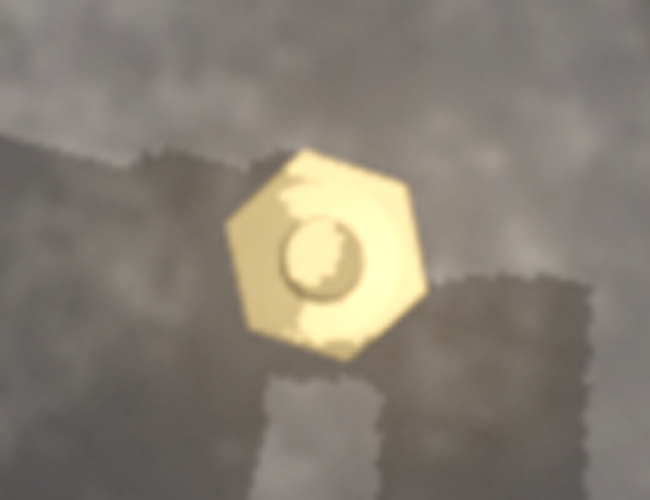

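The hexagon sits upright and clear, centred at (325,255) in the crop, with flats along 26° in the world. That fits 33 mm across the flats at 36 mm height. I'm turning the hand to match and gripping.

>>> carry_out([
  {"x":0.04,"y":-0.003,"z":0.01,"hand":100,"ax":0,"ay":0,"az":-0.1},
  {"x":0.06,"y":-0.005,"z":0.04,"hand":100,"ax":0,"ay":0,"az":-0.2},
  {"x":0.06,"y":-0.005,"z":0.075,"hand":90,"ax":0,"ay":0,"az":-0.2},
  {"x":0.06,"y":-0.005,"z":0.095,"hand":80,"ax":0,"ay":0,"az":-0.2},
  {"x":0.06,"y":-0.005,"z":0.104,"hand":60,"ax":0,"ay":0,"az":-0.2},
  {"x":0.06,"y":-0.005,"z":0.104,"hand":45,"ax":0,"ay":0,"az":-0.2},
  {"x":0.06,"y":-0.005,"z":0.104,"hand":20,"ax":0,"ay":0,"az":-0.2},
  {"x":0.06,"y":-0.005,"z":0.104,"hand":20,"ax":0,"ay":0,"az":-0.2},
], newtons=25)

```text
t: 7.3
tool_pos: [0.459, 0.0874, 0.1968]
orientation: [3.06, 0.711, 0.003]
force: [-0.1, 0.1, -0.1]
opening: 0.0389
gripper_force: 0.0
```

>>> carry_out([
  {"x":0,"y":0,"z":0,"hand":20,"ax":0,"ay":0,"az":0},
  {"x":0,"y":0,"z":0,"hand":20,"ax":0,"ay":0,"az":0},
  {"x":0,"y":0,"z":0,"hand":20,"ax":0,"ay":0,"az":0},
])

```text
t: 7.68
tool_pos: [0.4588, 0.0875, 0.1965]
orientation: [3.06, 0.711, 0.002]
force: [-1.1, 0.1, 6.3]
opening: 0.0323
gripper_force: 25.0
```

>>> carry_out([
  {"x":0,"y":0,"z":-0.03,"hand":20,"ax":0,"ay":0,"az":0},
  {"x":0,"y":0,"z":-0.08,"hand":20,"ax":0,"ay":0,"az":0},
  {"x":0.05,"y":-0.022,"z":-0.08,"hand":20,"ax":0,"ay":0,"az":0},
  {"x":0.1,"y":-0.044,"z":-0.08,"hand":20,"ax":0,"ay":0,"az":0},
  {"x":0.15,"y":-0.066,"z":-0.08,"hand":20,"ax":0,"ay":0,"az":0},
  {"x":0.2,"y":-0.089,"z":-0.08,"hand":20,"ax":0,"ay":0,"az":0},
  {"x":0.24,"y":-0.107,"z":-0.08,"hand":20,"ax":0,"ay":0,"az":0},
  {"x":0.24,"y":-0.107,"z":-0.06,"hand":20,"ax":0,"ay":0,"az":0},
])

```text
t: 8.68
tool_pos: [0.6281, 0.2919, 0.2563]
orientation: [-3.058, -0.714, -0.006]
force: [0.3, -1.5, -2.1]
opening: 0.0321
gripper_force: 25.0
```

>>> carry_out([
  {"x":0,"y":0,"z":0.03,"hand":20,"ax":0,"ay":0,"az":0},
  {"x":0,"y":0,"z":0.045,"hand":20,"ax":0,"ay":0,"az":0},
  {"x":0,"y":0,"z":0.052,"hand":20,"ax":0,"ay":0,"az":0},
  {"x":0,"y":0,"z":0.054,"hand":20,"ax":0,"ay":0,"az":0},
  {"x":0,"y":0,"z":0.055,"hand":20,"ax":0,"ay":0,"az":0},
  {"x":0,"y":0,"z":0.056,"hand":20,"ax":0,"ay":0,"az":0},
])

```text
t: 9.43
tool_pos: [0.627, 0.2894, 0.2009]
orientation: [-3.06, -0.711, -0.003]
force: [0.5, 0.4, -1.3]
opening: 0.0325
gripper_force: 25.0
```

Run:
```python
from part import *
im,d=read_camera("side"); a=cv2.resize(im[110:200,210:320],None,fx=5,fy=5,interpolation=cv2.INTER_CUBIC)
im,d=read_camera("top"); b=cv2.resize(im[175:265,120:180],None,fx=5,fy=5,interpolation=cv2.INTER_CUBIC)
cv2.imwrite("pics/pair.png",cv2.resize(np.hstack([a,b]),None,fx=.93,fy=.93))
s=read_state();print(s["tool_pos"],s["force"])
```

```text
[0.62694403 0.28941237 0.20063354] [ 1.18564409 -0.11396192 -0.82258217]
```

View pics/pair.png

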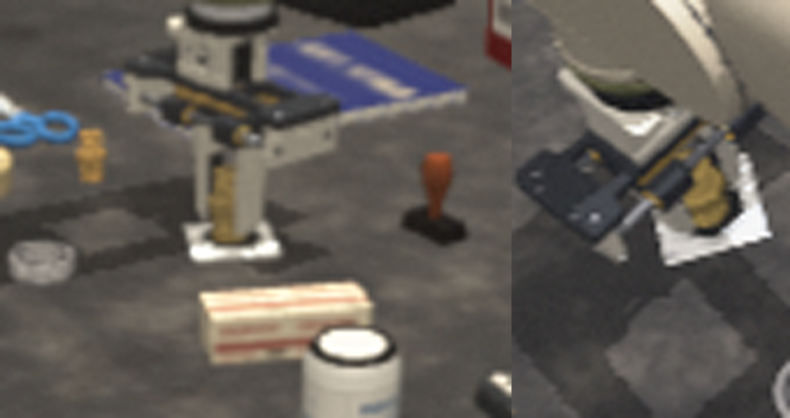

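The adapter stands inside the hexagon outline in both views, at (230,235) on the left and (710,210) on the right. I'm releasing it and going on to the bearing.

>>> carry_out([
  {"x":0,"y":0,"z":0.001,"hand":20,"ax":0,"ay":0,"az":0},
  {"x":0,"y":0,"z":0.001,"hand":60,"ax":0,"ay":0,"az":0},
  {"x":0,"y":0,"z":0.001,"hand":80,"ax":0,"ay":0,"az":0},
  {"x":0,"y":0,"z":-0.03,"hand":100,"ax":0,"ay":0,"az":0},
  {"x":0,"y":0,"z":-0.09,"hand":100,"ax":0,"ay":0,"az":0},
  {"x":-0.05,"y":-0.018,"z":-0.1,"hand":100,"ax":0,"ay":0,"az":0},
  {"x":-0.1,"y":-0.036,"z":-0.1,"hand":100,"ax":0,"ay":0,"az":0},
  {"x":-0.152,"y":-0.054,"z":-0.07,"hand":100,"ax":0,"ay":0,"az":0},
])

```text
t: 10.52
tool_pos: [0.4663, 0.2711, 0.2724]
orientation: [-3.059, -0.711, -0.01]
force: [0.6, 0.1, -0.8]
opening: 0.0925
gripper_force: 0.0
```

>>> carry_out([
  {"x":0,"y":0,"z":0.03,"hand":100,"ax":0,"ay":0,"az":0},
  {"x":0,"y":0,"z":0.065,"hand":100,"ax":0,"ay":0,"az":0},
  {"x":0,"y":0,"z":0.078,"hand":90,"ax":0,"ay":0,"az":0},
  {"x":0,"y":0,"z":0.08,"hand":80,"ax":0,"ay":0,"az":0},
  {"x":0,"y":0,"z":0.08,"hand":65,"ax":0,"ay":0,"az":0},
  {"x":0,"y":0,"z":0.08,"hand":40,"ax":0,"ay":0,"az":0},
  {"x":0,"y":0,"z":0.08,"hand":40,"ax":0,"ay":0,"az":0},
  {"x":0,"y":0,"z":0.08,"hand":40,"ax":0,"ay":0,"az":0},
], newtons=20)

```text
t: 11.52
tool_pos: [0.4671, 0.2709, 0.1908]
orientation: [-3.06, -0.711, -0.003]
force: [0.2, -0.5, 5.4]
opening: 0.0509
gripper_force: 20.0
```

>>> carry_out([
  {"x":0,"y":0,"z":-0.015,"hand":40,"ax":0,"ay":0,"az":0},
  {"x":0,"y":0,"z":-0.05,"hand":40,"ax":0,"ay":0,"az":0},
  {"x":-0.02,"y":0.04,"z":-0.06,"hand":40,"ax":0,"ay":0,"az":0},
  {"x":-0.045,"y":0.09,"z":-0.06,"hand":40,"ax":0,"ay":0,"az":0},
  {"x":-0.07,"y":0.14,"z":-0.06,"hand":40,"ax":0,"ay":0,"az":0},
  {"x":-0.095,"y":0.19,"z":-0.06,"hand":40,"ax":0,"ay":0,"az":0},
  {"x":-0.12,"y":0.24,"z":-0.06,"hand":40,"ax":0,"ay":0,"az":0},
  {"x":-0.144,"y":0.29,"z":-0.06,"hand":40,"ax":0,"ay":0,"az":0},
])

```text
t: 12.52
tool_pos: [0.4648, -0.0548, 0.2507]
orientation: [3.06, 0.711, 0.001]
force: [0.6, -0.9, -1.5]
opening: 0.0512
gripper_force: 20.0
```

>>> carry_out([
  {"x":-0.025,"y":0.05,"z":0,"hand":40,"ax":0,"ay":0,"az":0},
  {"x":-0.05,"y":0.1,"z":0,"hand":40,"ax":0,"ay":0,"az":0},
  {"x":-0.075,"y":0.15,"z":0,"hand":40,"ax":0,"ay":0,"az":0},
  {"x":-0.1,"y":0.2,"z":0,"hand":40,"ax":0,"ay":0,"az":0},
  {"x":-0.11,"y":0.225,"z":0,"hand":40,"ax":0,"ay":0,"az":0},
  {"x":-0.11,"y":0.225,"z":0,"hand":40,"ax":0,"ay":0,"az":0},
  {"x":-0.11,"y":0.225,"z":0.02,"hand":40,"ax":0,"ay":0,"az":0},
])

```text
t: 13.4
tool_pos: [0.4664, -0.3036, 0.231]
orientation: [3.058, 0.711, 0.004]
force: [1.5, -0.9, -1.4]
opening: 0.0512
gripper_force: 20.0
```

Run:
```python
from part import *
from m import holes
a=np.load("side1.npz"); im=a["im"]
holes("side","side1.npz"); holes("side","side1.npz",.004)
# small nest via wrist view w2 pose (TCP .3691,-.1277,.4049, static) : camera offset from current tool
s=read_state(); M=R.from_rotvec(s["orientation"]).as_matrix(); p=camera_params("wrist"); Rc=rot(p)
off=M.T@(np.array(p["position"])-s["tool_pos"]); rc=M.T@Rc
M2=np.array([[.967,.254,0],[.254,-.967,0],[0,0,-1]]).T
p2=dict(p); p2["position"]=np.array([.3691,-.1277,.4049])+M2@off; p2["rotation"]=M2@rc
im=np.load("w2.npz")["im"]; m=(im.min(2)>150).astype(np.uint8)
cs,h=cv2.findContours(m,cv2.RETR_CCOMP,cv2.CHAIN_APPROX_NONE)
for i,c in enumerate(cs):
    if 200<cv2.contourArea(c)<9000 and c[:,0,1].max()<230:
        w=(onplane(p2,c[:,0,0],c[:,0,1],.007)[:,:2]*1000).astype(np.float32); q=cv2.minAreaRect(w)
        print(c.mean(0)[0].round(),h[0][i][3]>=0,np.round(q[0]),np.round(q[1]),round(q[2]))
to(s,M,.466,-.303,.21,.457)
im,d=read_camera("side"); cv2.imwrite("pics/s3.png",cv2.resize(im[190:290,210:340],None,fx=5,fy=5,interpolation=cv2.INTER_CUBIC))
```

```text
side blob [259. 346.] ctr 365 -656 size 123 9 ang 84
side blob [312. 270.] ctr 567 -436 size 45 94 ang 1
side blob [260. 248.] ctr 466 -304 size 90 86 ang 89
side hole [260. 247.] ctr 467 -302 size 74 71 ang 76
side blob [308. 239.] ctr 608 -291 size 83 156 ang 17
side hole [308. 238.] ctr 611 -286 size 69 146 ang 17
side blob [286. 211.] ctr 602 -111 size 99 99 ang 83
side blob [326. 192.] ctr 774 -33 size 61 51 ang 11
side blob [264. 175.] ctr 607 151 size 52 76 ang 76
side blob [218. 165.] ctr 464 277 size 63 50 ang 56
side blob [261. 128.] ctr 740 643 size 48 193 ang 16
side blob [259. 346.] ctr 366 -653 size 123 9 ang 84
side blob [312. 270.] ctr 569 -432 size 46 95 ang 1
side blob [260. 248.] ctr 467 -299 size 91 86 ang 89
side hole [260. 247.] ctr 469 -297 size 75 71 ang 76
side blob [308. 239.] ctr 610 -286 size 83 157 ang 17
side hole [308. 238.] ctr 612 -282 size 69 147 ang 17
side blob [286. 211.] ctr 603 -106 size 99 99 ang 83
side blob [326. 192.] ctr 776 -28 size 62 52 ang 11
side blob [264. 175.] ctr 608 158 size 52 77 ang 76
side blob [218. 165.] ctr 465 284 size 64 50 ang 56
side blob [261. 128.] ctr 743 651 size 48 193 ang 16
[385. 134.] False [ 466. -297.] [85. 85.] 90
[387. 135.] True [ 467. -299.] [71. 71.] 63
[240. 102.] False [456. -89.] [55. 55.] 78
[502.  92.] False [ 571. -445.] [32. 30.] 6
[414.  31.] False [ 606. -284.] [ 77. 152.] 18
[276.  19.] False [581. -99.] [98. 58.] 83
goto (0.466, -0.303, 0.21) shift [-0.0001 -0.0007  0.021 ] turn [ 0.003 -0.002 -0.   ]
```

View pics/s3.png

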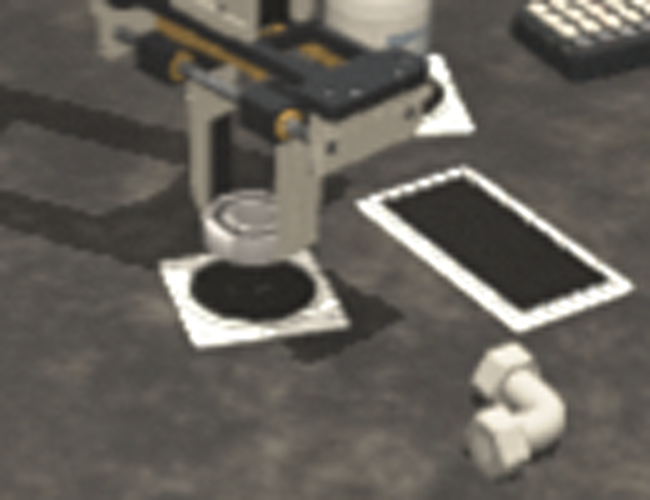

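The bearing is held level, about 35 mm above the small nest (pixel 250,285), and the elbow is clear. Side and wrist views agree on a nest centre of (0.467,-0.300).

>>> carry_out([
  {"x":0.002,"y":-0.003,"z":0.015,"hand":40,"ax":0,"ay":0,"az":0},
  {"x":0.002,"y":-0.003,"z":0.028,"hand":40,"ax":0,"ay":0,"az":0},
  {"x":0.002,"y":-0.003,"z":0.033,"hand":40,"ax":0,"ay":0,"az":0},
  {"x":0.002,"y":-0.003,"z":0.035,"hand":40,"ax":0,"ay":0,"az":0},
  {"x":0.002,"y":-0.003,"z":0.036,"hand":40,"ax":0,"ay":0,"az":0},
  {"x":0.002,"y":-0.003,"z":0.036,"hand":40,"ax":0,"ay":0,"az":0},
])

```text
t: 14.2
tool_pos: [0.4665, -0.3, 0.1948]
orientation: [3.06, 0.711, 0.001]
force: [-2.9, 2.4, 5.9]
opening: 0.051
gripper_force: 20.0
```

>>> carry_out([
  {"x":0,"y":0,"z":0,"hand":65,"ax":0,"ay":0,"az":0},
  {"x":0,"y":0,"z":0,"hand":80,"ax":0,"ay":0,"az":0},
  {"x":0,"y":0,"z":-0.02,"hand":100,"ax":0,"ay":0,"az":0},
  {"x":0,"y":0,"z":-0.07,"hand":100,"ax":0,"ay":0,"az":0},
  {"x":0,"y":0,"z":-0.13,"hand":100,"ax":0,"ay":0,"az":0},
  {"x":0.04,"y":-0.036,"z":-0.14,"hand":100,"ax":0,"ay":0,"az":0.13},
  {"x":0.08,"y":-0.074,"z":-0.14,"hand":100,"ax":0,"ay":0,"az":0.26},
  {"x":0.12,"y":-0.112,"z":-0.14,"hand":100,"ax":0,"ay":0,"az":0.39},
])

```text
t: 15.2
tool_pos: [0.525, -0.1452, 0.3361]
orientation: [3.139, 0.097, 0.004]
force: [0.4, -0.1, 0.3]
opening: 0.093
gripper_force: 0.0
```

Run:
```python
from part import *
s=read_state(); M=R.from_rotvec(s["orientation"]).as_matrix(); print(s["tool_pos"])
# wrist-look pose: carton ahead; tool x ~ -3.6deg
to(s,M,.552,.09,.32,-.063)
im,d=read_camera("side"); cv2.imwrite("pics/s4.png",cv2.resize(im[130:290,180:340],None,fx=3.7,fy=3.7,interpolation=cv2.INTER_CUBIC))
```

```text
[ 0.5249639  -0.14518591  0.33611951]
goto (0.552, 0.09, 0.32) shift [ 0.0414 -0.2331  0.016 ] turn [ 0.001 -0.003  0.125]
```

View pics/s4.png

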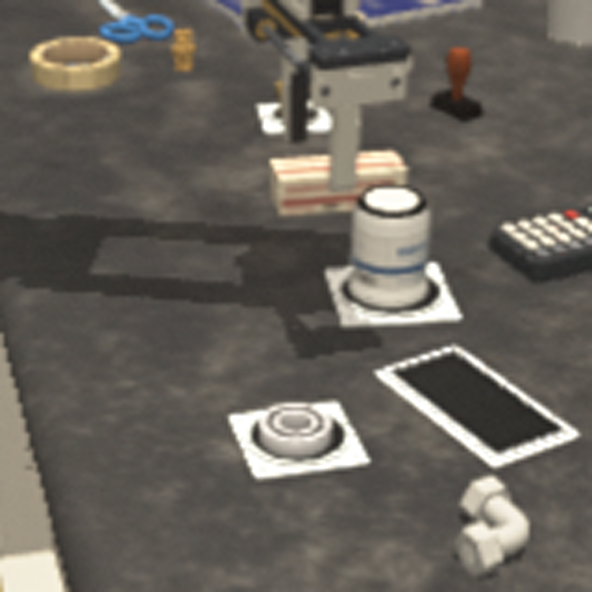

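The bearing lies flat in its nest at (298,430), the filter is standing in its nest at (390,250), and the elbow is untouched. The carton is next.

>>> carry_out([
  {"x":0.022,"y":-0.05,"z":0,"hand":100,"ax":0,"ay":0,"az":0.06},
  {"x":0.044,"y":-0.1,"z":0,"hand":100,"ax":0,"ay":0,"az":0.13},
  {"x":0.066,"y":-0.15,"z":0,"hand":100,"ax":0,"ay":0,"az":0.13},
  {"x":0.088,"y":-0.2,"z":0,"hand":100,"ax":0,"ay":0,"az":0.13},
  {"x":0.102,"y":-0.23,"z":0.01,"hand":100,"ax":0,"ay":0,"az":0.13},
  {"x":0.102,"y":-0.23,"z":0.05,"hand":100,"ax":0,"ay":0,"az":0.13},
  {"x":0.102,"y":-0.23,"z":0.09,"hand":100,"ax":0,"ay":0,"az":0.13},
  {"x":0.102,"y":-0.23,"z":0.125,"hand":100,"ax":0,"ay":0,"az":0.13},
])

```text
t: 16.25
tool_pos: [0.611, 0.0898, 0.2088]
orientation: [-3.14, 0.098, -0.001]
force: [-0.2, 0.2, 0.1]
opening: 0.0929
gripper_force: 0.0
```

>>> carry_out([
  {"x":0,"y":0,"z":0.014,"hand":90,"ax":0,"ay":0,"az":0},
  {"x":0,"y":0,"z":0.017,"hand":75,"ax":0,"ay":0,"az":0},
  {"x":0,"y":0,"z":0.017,"hand":60,"ax":0,"ay":0,"az":0},
  {"x":0,"y":0,"z":0.017,"hand":35,"ax":0,"ay":0,"az":0},
  {"x":0,"y":0,"z":0.017,"hand":35,"ax":0,"ay":0,"az":0},
  {"x":0,"y":0,"z":0.017,"hand":35,"ax":0,"ay":0,"az":0},
  {"x":0,"y":0,"z":0.017,"hand":35,"ax":0,"ay":0,"az":0},
], newtons=20)

```text
t: 17.12
tool_pos: [0.6113, 0.0897, 0.1928]
orientation: [3.14, -0.099, 0.002]
force: [-1.4, -0.6, 5.6]
opening: 0.0445
gripper_force: 20.0
```

>>> carry_out([
  {"x":0,"y":0,"z":-0.02,"hand":35,"ax":0,"ay":0,"az":0},
  {"x":0,"y":0,"z":-0.07,"hand":35,"ax":0,"ay":0,"az":-0.1},
  {"x":0,"y":0,"z":-0.12,"hand":35,"ax":0,"ay":0,"az":-0.25},
  {"x":0,"y":0.02,"z":-0.15,"hand":35,"ax":0,"ay":0,"az":-0.4},
  {"x":0.003,"y":0.06,"z":-0.15,"hand":35,"ax":0,"ay":0,"az":-0.55},
  {"x":0.006,"y":0.1,"z":-0.15,"hand":35,"ax":0,"ay":0,"az":-0.7},
  {"x":0.009,"y":0.15,"z":-0.15,"hand":35,"ax":0,"ay":0,"az":-0.85},
  {"x":0.012,"y":0.2,"z":-0.15,"hand":35,"ax":0,"ay":0,"az":-1.0},
])

```text
t: 18.12
tool_pos: [0.6099, -0.1117, 0.3427]
orientation: [2.799, 1.426, 0.001]
force: [0.6, 0.8, -1.3]
opening: 0.0448
gripper_force: 20.0
```

Run:
```python
from part import *
s=read_state(); M=R.from_rotvec(s["orientation"]).as_matrix(); print(s["tool_pos"],s["opening"],s["gripper_force"],s["force"])
to(s,M,.610,-.285,.34,np.radians(107))
```

```text
[ 0.60987611 -0.11173381  0.34274778] 0.044792062712332846 19.99571532011032 [ 0.58686932  0.81135765 -1.34238685]
goto (0.61, -0.285, 0.34) shift [-0.1401  0.102   0.0027] turn [ 0.    -0.    -0.925]
```

>>> carry_out([
  {"x":-0.035,"y":0.025,"z":0,"hand":35,"ax":0,"ay":0,"az":-0.16},
  {"x":-0.07,"y":0.051,"z":0,"hand":35,"ax":0,"ay":0,"az":-0.32},
  {"x":-0.105,"y":0.076,"z":0,"hand":35,"ax":0,"ay":0,"az":-0.48},
  {"x":-0.141,"y":0.102,"z":0.02,"hand":35,"ax":0,"ay":0,"az":-0.64},
  {"x":-0.141,"y":0.102,"z":0.05,"hand":35,"ax":0,"ay":0,"az":-0.8},
  {"x":-0.141,"y":0.102,"z":0.08,"hand":35,"ax":0,"ay":0,"az":-0.925},
  {"x":-0.141,"y":0.102,"z":0.11,"hand":35,"ax":0,"ay":0,"az":-0.925},
  {"x":-0.141,"y":0.102,"z":0.12,"hand":35,"ax":0,"ay":0,"az":-0.925},
])

```text
t: 19.12
tool_pos: [0.6079, -0.284, 0.2198]
orientation: [-1.874, -2.517, 0.001]
force: [0.4, 0.6, -2.5]
opening: 0.0449
gripper_force: 20.0
```

Run:
```python
from part import *
s=read_state(); M=R.from_rotvec(s["orientation"]).as_matrix(); print(s["tool_pos"],s["opening"],s["gripper_force"],s["force"])
to(s,M,.610,-.285,.197,np.radians(107))
im,d=read_camera("side"); cv2.imwrite("pics/s5.png",cv2.resize(im[170:290,220:370],None,fx=4,fy=4,interpolation=cv2.INTER_CUBIC))
```

```text
[ 0.60792189 -0.2840139   0.21979246] 0.04493464275960112 19.996616542339325 [ 0.3763217   0.57917335 -2.50051152]
goto (0.61, -0.285, 0.197) shift [-0.0016  0.0018  0.0228] turn [-0.003 -0.003 -0.006]
```

View pics/s5.png

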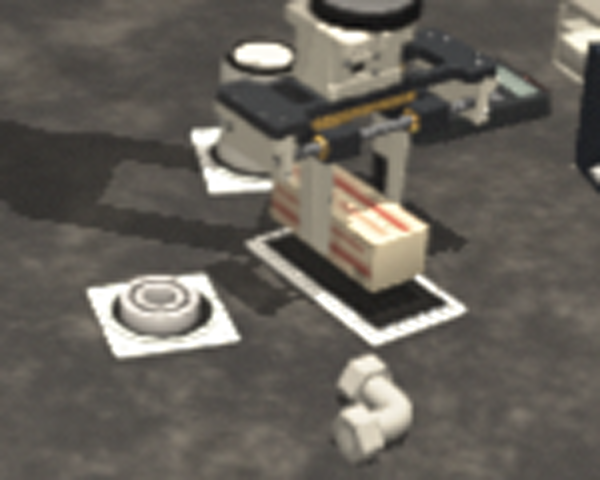

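The carton is lined up with the long nest and hangs about 25 mm above it, with the elbow clear. I'm lowering it.

>>> carry_out([
  {"x":-0.001,"y":0.001,"z":0.012,"hand":35,"ax":0,"ay":0,"az":0},
  {"x":-0.001,"y":0.001,"z":0.018,"hand":35,"ax":0,"ay":0,"az":0},
  {"x":-0.001,"y":0.001,"z":0.021,"hand":35,"ax":0,"ay":0,"az":0},
  {"x":-0.001,"y":0.001,"z":0.022,"hand":35,"ax":0,"ay":0,"az":0},
  {"x":-0.001,"y":0.001,"z":0.023,"hand":35,"ax":0,"ay":0,"az":0},
  {"x":-0.001,"y":0.001,"z":0.023,"hand":35,"ax":0,"ay":0,"az":0},
])

```text
t: 19.92
tool_pos: [0.6102, -0.2853, 0.199]
orientation: [1.876, 2.52, 0.0]
force: [-0.3, 0.0, -2.2]
opening: 0.0451
gripper_force: 20.0
```

>>> carry_out([
  {"x":0,"y":0,"z":0.001,"hand":35,"ax":0,"ay":0,"az":0},
  {"x":0,"y":0,"z":0.002,"hand":35,"ax":0,"ay":0,"az":0},
  {"x":0,"y":0,"z":0.003,"hand":35,"ax":0,"ay":0,"az":0},
  {"x":0,"y":0,"z":0.003,"hand":35,"ax":0,"ay":0,"az":0},
])

```text
t: 20.42
tool_pos: [0.6102, -0.2853, 0.1968]
orientation: [1.876, 2.52, -0.0]
force: [-4.1, 1.1, 6.0]
opening: 0.0447
gripper_force: 20.0
```

>>> carry_out([
  {"x":0,"y":0,"z":0,"hand":60,"ax":0,"ay":0,"az":0},
  {"x":0,"y":0,"z":0,"hand":80,"ax":0,"ay":0,"az":0},
  {"x":0,"y":0,"z":0,"hand":85,"ax":0,"ay":0,"az":0},
  {"x":0,"y":0,"z":-0.03,"hand":85,"ax":0,"ay":0,"az":0},
  {"x":0,"y":0,"z":-0.09,"hand":100,"ax":0,"ay":0,"az":0},
  {"x":0,"y":0,"z":-0.15,"hand":100,"ax":0,"ay":0,"az":0},
  {"x":0,"y":0,"z":-0.2,"hand":100,"ax":0,"ay":0,"az":0},
  {"x":0,"y":0,"z":-0.2,"hand":100,"ax":0,"ay":0,"az":0},
])

```text
t: 21.42
tool_pos: [0.6112, -0.2858, 0.4028]
orientation: [1.869, 2.512, 0.002]
force: [-0.5, 0.1, -0.3]
opening: 0.093
gripper_force: 0.0
```

Run:
```python
from part import *
im,d=read_camera("side"); a=cv2.resize(im[130:290,200:360],None,fx=3,fy=3,interpolation=cv2.INTER_CUBIC)
Q={"carton":(.61,-.285,.034,.06,.09,.042),"bearing":(.467,-.3,.012,.03,.05,.019),"filter":(.603,-.1,.085,.11,.06,.093),"adap2":(.627,.289,.055,.075,.03,.064),"adap1":(.55,.457,.02,.06,.03,.044),"elbow":(.568,-.44,.01,.05,.06,.025)}
parts("side",dict(im=im,d=d),Q)
parts("side",np.load("side0.npz"),{k:Q[k] for k in("adap1","elbow")})
im,d=read_camera("top"); b=cv2.resize(im[140:280,100:200],None,fx=3,fy=3.43,interpolation=cv2.INTER_CUBIC); parts("top",dict(im=im,d=d),Q)
cv2.imwrite("pics/fin.png",np.hstack([a,b[:480]]))
```

```text
side carton 442 medz 0.042 rect [ 604. -290.] [ 54. 131.] 16.6 circ [ 606. -290.] 68
side bearing 186 medz 0.018 rect [ 463. -307.] [60. 49.] 75.5 circ [ 463. -307.] 31
side filter 157 medz 0.091 rect [ 596. -116.] [70. 56.] 76.0 circ [ 597. -115.] 37
side adap2 20 medz 0.061 rect [621. 275.] [31. 19.] 74.9 circ [621. 276.] 18
side adap1 31 medz 0.03 rect [537. 423.] [69. 20.] 77.6 circ [537. 423.] 35
side elbow 306 medz 0.022 rect [ 558. -463.] [102.  45.] 64.5 circ [ 554. -461.] 51
side adap1 31 medz 0.03 rect [537. 423.] [69. 20.] 77.6 circ [537. 423.] 35
side elbow 301 medz 0.022 rect [ 558. -463.] [102.  45.] 64.5 circ [ 554. -461.] 51
top carton none
top bearing none
top filter 216 medz 0.091 rect [597. -97.] [55. 60.] 62.2 circ [597. -97.] 30
top adap2 47 medz 0.062 rect [624. 291.] [21. 28.] 71.4 circ [624. 292.] 14
top adap1 73 medz 0.032 rect [539. 456.] [32. 23.] 4.7 circ [539. 458.] 16
top elbow none
```

View pics/fin.png

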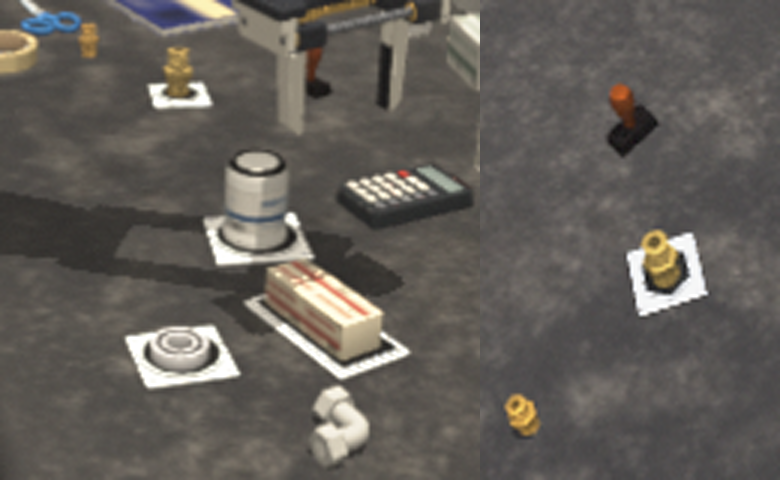

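All four parts are standing or lying inside their outlines: bearing (180,347), filter (257,205), carton (325,310) and adapter (180,75) in the side half, adapter also at (660,260) on the right. Top heights sit about 3-4 mm above each part's own height, as they should on the nest floor. The elbow and small adapter haven't moved.

```bash
python3 -c "
from plant import robot
print(robot.close_job())"
```

```text
the job is handed in; nothing more can be done
None
```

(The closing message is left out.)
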